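# Clamp the instrument case with the removable crank

### The arm

A 6-joint arm with a two-finger parallel gripper is mounted at the origin on the work surface. World frame = base frame: x ahead of the robot, y to its left, z up, the work surface at z = 0. Lengths are in m, angles in rad, forces in N, time in s.
With the tool pointing down it reaches from about 0.2 to 0.875 m from the base axis. Payload 3.4 kg.
Tool frame: the origin (TCP) lies midway between the tips of the shut fingers; the grasp point (between the pads) lies 19 mm behind it (r.grip_depth is the distance from the TCP to the grasp point, in m); x points along the fingers, y is the direction in which the jaws open and shut, and the axes are right-handed (so a half turn about x gives the same grasp; the last joint's range is limited). The gripper opens to 94 mm and grips with 3 to 60 N. Pads are 16 mm wide; open, the fingers measure 119 mm over their backs; the gripper's body (75 mm by 177 mm) begins 78 mm behind the grasp point.
Start: joints at [-1.272, 0.276, 1.505, -0, 1.361, -0.121], TCP at [0.234, -0.525, 0.205] pointing down, gripper open.
Joint ranges: [-2.89, 2.89], [-0.75, 2.08], [0.22, 2.7], [-1.18, 4.32], [0.11, 2.71], [-2.7, 2.7]. Speed limits (rad/s): [2.57, 2.57, 3.14, 3.14, 3.14, 3.14].

### API

Orientations are given as a unit quaternion [w, x, y, z].
In Python, from station import monitor, camera, r gives the robot as it stands. The module is installed in compiled form; this text tells all that it offers.
- The arm moves only by the tool carry_out, never from a script. Its argument "moves" is one flat list of numbers, 5 for each row, row after row: the closure, from -1 (fully open) to 1 (shut), then the shift along the tool's x, y, z in m, then the turn about the tool's x in degrees. In form: [gripper, tx, ty, tz, turn, gripper, tx, ty, tz, turn, ...]. A call has 1 to 12 rows; each row shifts and turns the commanded pose from where the row before left it, along the tool's axes as they then stand; what a row does not reach is not made up. A row lasts 1/8 s, in which the tool goes at most 62.5 mm and 10.7 degrees, less where a joint would pass 70% of its speed; a pose out of reach is approached as far as the arm can. A call is refused whole if a number of a shift passes 0.0625 or a number of a turn 10.7, either way. A call with a gripper value outside its range is refused whole. The fingers move at their own pace and stop on an object; "grip_force" is the grip in N (left out, the last holds). Time passes only in rows, so rows that do not move let the fingers close. It gives the time, the measured TCP pose, the force and the opening at its end, in the units of the state.
- monitor.observe(): the state, without advancing time (a new reading comes with each control period).
- camera(name): name is "side" or "top" or "wrist"; returns a dict with "image" (420x560x3 uint8, blue, green, red), "fx", "fy", "cx", "cy" (pixels), "view" (4x4, takes a point from world to camera coordinates). Camera axes: x right, y up, looking along -z (the intrinsics and any distortion apply to the point x, -y, -z); pixel columns grow to the right and rows downward; lengths in m; the calibration is good to about 2 mm. A picture is of the moment at which its call begins. There is no depth.
- r.sign_off(): hands the job in, once; it reports no verdict.
The state is a dict: "time": time; "joint_positions": joint angles; "qvel": joint speeds; "tau": joint torques, N m; "ee_pos": TCP position; "ee_rot": TCP orientation; "ft_force": force on the tool from outside, world axes, zero at the start; "moment": the same for the moment, N m; "gripper_width": finger opening in m.
Only numpy, scipy, OpenCV 4.12 (cv2) and the standard library are available. Lean on these libraries where they do the work, as an engineer would, in place of code of your own. Each camera call takes 0.05 s, during which the arm holds its last target. There are 200 camera calls.

### The job

Take the loose crank out of the steel tray, fit it fully down onto the square spindle of the bench clamp and turn it clockwise (seen from above) until the instrument case is pinched firmly between the jaws: about 25 N, and never more than 50 N, which would dent it. Then lift the crank off, leaving the case clamped, and lay the crank back flat in the tray. Do not press the crank hard on the spindle while it is not yet down, and leave the bowls, the cup and the brush where they are.

Things in the scene. Friction and masses are not known exactly. Their poses are not given: they have to be found in the camera images.
- crank: Loose steel crank, 0.34 kg, flat in the tray, socket down. Origin: on the hub's axis at the underside; z up, x along the arm towards the grip. Hub: block 28 x 28 mm, 46 mm tall, flats square to x and y. In its underside a square socket 15.8 mm wide, sides along x and y, 30 mm deep. Arm: 20 mm wide, 12 mm thick, flush with the underside, ending 82 mm from the hub's axis.
- grip_mid (a point): Middle of the crank's round black grip, which stands on the arm's end and spins freely on its pin: 24 mm diameter, from 14 to 58 mm above the crank's underside. This point lies 70 mm along the crank's x from its origin and 36 mm up; it turns with the crank, not with the grip's spin.
- clamp: Fixed bench clamp, placed and turned at random: steel bed 265 x 100 x 20 mm with an aluminium gear housing 90 x 90 mm, top 75 mm above the bench. Origin: on the bench under the spindle's axis; z up, x along the bed from the spindle to the moving jaw, case and fixed jaw (bed from -55 to +210 mm). Jaws and case stay below 62 mm above the bench, under the crank's sweep.
- spindle: Upright square steel spindle on the housing. Origin: on its axis at the foot, on a 34 mm round collar 78 mm above the bench; z up, x and y square to its flats. 14 mm square, 27 mm tall, top 3 mm tapering to 12 mm. Starts at any angle; the socket fits in four quarter turns. The crank is fully home when its underside lies on the collar.
- spindle_top (a point): Centre of the spindle's top. Turning it clockwise seen from above moves the jaw to the case, 12 mm per rad; tight after 1 to 2.6 rad. It takes 0.5 N m to turn (about 7 N sideways at the crank's grip, a little more with rubbing) and stays where left. Once the case is pinched the grip's force rises 1 N per 6 N of clamping: 4 N above running free is right, 8 N too much.
- jaw: Moving jaw, a steel plate with a black rubber pad towards the case. Origin: on the bed's centre line at bench height, at the plate's back; its x is the clamp's x; the pad's face is 23 mm ahead. The pad is stiff: 20 N squeezes it 1 mm, about 0.085 rad of the spindle, so readings are too coarse to judge the clamping by position.
- anvil: Fixed jaw at the bed's far end, steel, 22 x 90 mm. Origin on the centre line at the bench's height, at the face towards the case. It has been set up anywhere within a few millimetres.
- case: Loose closed metal instrument case, 56 mm (x) x 92 mm (y) x 38 mm tall, 0.3 to 0.65 kg, on the clamp's bed between the jaws with a gap on each side. Origin: centre of its underside; z up. The jaw pushes it square against the fixed jaw; sliding it takes only a few newtons.
- tray: Fixed shallow steel tray 200 mm (x) x 260 mm (y), wall 3 mm thick and 18 mm tall, floor 3 mm above the bench. Origin: centre of its underside; z up. A brush lies in it on its -y side, the crank on its +y side.
- brush: White scrubbing brush 160 mm long, 42 mm wide, 20 mm tall, lying in the tray along its x, about 95 mm to -y of its centre. To be left alone. Origin: centre of its underside.
- bowl_a: Steel bowl, 90 mm wide, 35 mm tall, between the robot and the clamp. To be left alone. Origin: centre of its underside.
- bowl_b: Steel bowl, 110 mm wide, 42 mm tall, beyond the clamp. To be left alone. Origin: centre of its underside.
- gallipot: Small steel cup, 64 mm wide, 50 mm tall. To be left alone. Origin: centre of its underside.
Mind the look-alikes: they are no part of the job. Leave any green or purple look-alike of the crank alone. Leave any green look-alike of the case alone.

How it is judged:
By the outcome, as a careful person would: the job done as asked, in the order asked, and still so for the second after the job is handed in, with the robot touching nothing.
It also fails if it takes over 72 s, if anything falls off the work surface, if the arm or the gripper's body presses on something with over 40 N, if the wrist force passes 120 N, or if a joint passes its speed limit or range.

## Working session

There is one attempt and no reset: what is moved stays moved. The work goes in short steps, Python scripts to look and compute and a tool call to move; the robot and the scene stay as the last step left them, time stands still between calls to the robot, and variables do not carry over. Pictures are saved under pics/ and viewed, about 8 in all and at most 12, crops included, and the job is handed in when it is done.

Besides the shell and the picture viewer there is one more tool, called after "Emit:" as name(argument=value, ...) on one line, values as JSON. carry_out: Moves the arm, as the interface text tells. Its arguments: {"type":"object","properties":{"moves":{"type":"array"},"grip_force":{"type":"number"}},"required":["moves"]}

```bash
mkdir -p pics
cat > h.py <<'E'
import numpy as np, cv2
from station import monitor, camera, r
from scipy.spatial.transform import Rotation as R
def snap(n,f):
    c=camera(n); cv2.imwrite('pics/'+f,c['image']); np.savez('pics/'+f[:-4]+'.npz',**{k:c[k] for k in c}); return c
def load(f): return dict(np.load('pics/'+f+'.npz'))
def ray(c,u,v):
    V=np.array(c['view']); d=np.array([(u-c['cx'])/c['fx'],-(v-c['cy'])/c['fy'],-1.])
    Rt=V[:3,:3].T; return -Rt@V[:3,3], Rt@d
def onz(c,u,v,z):
    o,d=ray(c,u,v); return o+d*(z-o[2])/d[2]
def proj(c,p):
    V=np.array(c['view']); q=V[:3,:3]@np.array(p)+V[:3,3]; return np.array([c['cx']+c['fx']*q[0]/-q[2], c['cy']+c['fy']*q[1]/q[2]])
E
python3 - <<'E'
from h import *
s=monitor.observe()
for k in s: print(k,s[k])
print(R.from_quat(np.roll(s['ee_rot'],-1)).as_matrix().round(3), r.grip_depth)
for n in ['top','side','wrist']:
    c=snap(n,n+'0.png'); print(n,{k:c[k] for k in c if k!='image'})
a=[cv2.imread(f'pics/{n}0.png') for n in ['top','side']]
E
```

```text
time 0.0
joint_positions [-1.27201694e+00  2.76612366e-01  1.50608051e+00  1.87437723e-07
  1.36070115e+00 -1.20983621e-01]
qvel [ 0.00073477  0.00121062 -0.00064778 -0.00010017 -0.00164079  0.0006241 ]
tau [ 1.62252647e-03 -4.04580331e+01 -2.37228227e+01  7.04399217e-02
  3.45688616e-02 -1.20819254e-04]
ee_pos [ 0.23417939 -0.52455345  0.20461581]
ee_rot [-0.14668701 -0.691533   -0.14795576  0.69164595]
ft_force [-0.32601042  0.64834856 -0.04565346]
moment [0.03979504 0.0072154  0.04112631]
gripper_width 0.09406114456761258
[[-0.001  0.408 -0.913]
 [ 0.002 -0.913 -0.408]
 [-1.    -0.002 -0.   ]] 0.0188
top {'fx': 408.36813958917094, 'fy': 408.36813958917094, 'cx': 272.47821392257805, 'cy': 212.83631853049863, 'view': array([[-0.01720433, -0.99984745,  0.00301339, -0.06525154],
       [ 0.99679914, -0.01691638,  0.07813642, -0.51249441],
       [-0.07807353,  0.00434803,  0.99693812, -0.92172645],
       [ 0.        ,  0.        ,  0.        ,  1.        ]])}
side {'fx': 461.82393291188714, 'fy': 461.82393291188714, 'cx': 279.1469886716287, 'cy': 205.5426927982634, 'view': array([[-0.84862352, -0.52899546,  0.00138479,  0.39566813],
       [ 0.4034669 , -0.64555101,  0.64844303, -0.30931567],
       [-0.34212947,  0.55084272,  0.76126193, -0.85765327],
       [ 0.        ,  0.        ,  0.        ,  1.        ]])}
wrist {'fx': 372.8944639496454, 'fy': 372.8944639496454, 'cx': 278.0080582240671, 'cy': 215.03213280978392, 'view': array([[ 0.40749134, -0.91320838, -0.00112121, -0.57462496],
       [ 0.88583069,  0.39557266, -0.24254124,  0.02540853],
       [ 0.22193421,  0.09784026,  0.97014045, -0.38958188],
       [ 0.        ,  0.        ,  0.        ,  1.        ]])}
```

View pics/top0.png

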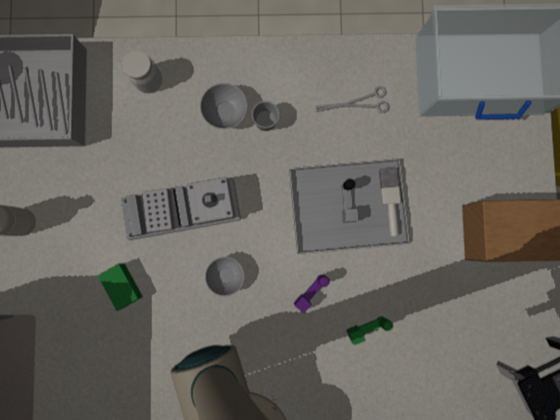

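View pics/side0.png

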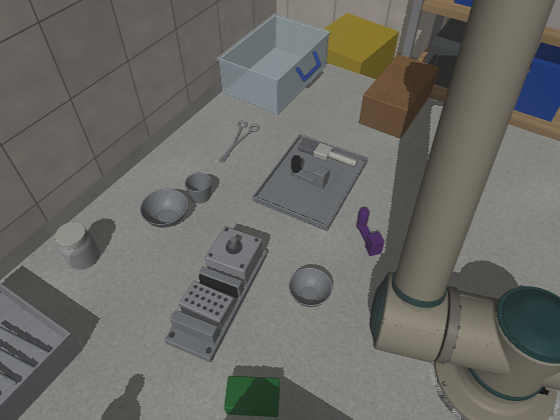

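Top view: the steel crank is in the tray, with its grip at (349,185) and hub at (350,214). The look-alikes are purple at (312,293) and green at (370,330). The one in the tray fits because it is steel-coloured and beside the brush. The clamp's spindle is at (210,199). The case is the perforated grey block at (157,210); the green box at (121,287) is its look-alike. The side view agrees.

Run:
```python
from h import *
c=load('top0'); w=load('wrist0')
for n,u,v,z in [('hub',350,214,.049),('grip',349,185,.061),('spin',210,199,.105),('case',157,210,.058),('trayA',292,168,.018),('trayB',404,160,.018),('trayC',410,241,.018),('trayD',298,252,.018)]: print(n,onz(c,u,v,z).round(3))
s=monitor.observe(); M=R.from_quat(np.roll(s['ee_rot'],-1)).as_matrix()
o=ray(w,0,0)[0]; print('cam in tool',(M.T@(o-s['ee_pos'])).round(3),'view dir tool',(M.T@ray(w,w['cx'],w['cy'])[1]).round(3))
print('image right in tool',(M.T@w['view'][0,:3]).round(3))
im=c['image'][140:260,100:420]; cv2.imwrite('pics/cr1.png',cv2.resize(im,None,fx=2.5,fy=2.5,interpolation=cv2.INTER_CUBIC))
```

```text
hub [ 0.503 -0.247  0.049]
grip [ 0.567 -0.245  0.061]
spin [0.536 0.057 0.105]
case [0.519 0.182 0.058]
trayA [ 0.616 -0.121  0.018]
trayB [ 0.63  -0.384  0.018]
trayC [ 0.441 -0.389  0.018]
trayD [ 0.42  -0.131  0.018]
cam in tool [-0.179  0.    -0.07 ] view dir tool [0.97  0.    0.243]
image right in tool [-0.  1.  0.]
```

View pics/cr1.png

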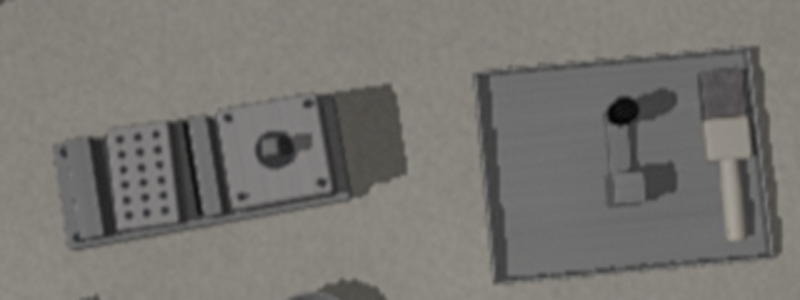

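The crop confirms it: steel crank with the black grip, arm roughly along +x. I'm moving above it.

Emit:
carry_out(moves=[-1,0,-0.018,-0.045,0,-1,0,-0.018,-0.045,0,-1,0,-0.018,-0.045,0,-1,0,-0.018,-0.045,0,-1,0,-0.018,-0.045,0,-1,0,-0.018,-0.045,0,-1,0,-0.018,-0.045,0,-1,0,-0.018,-0.045,0,-1,0,0,0,-10.4,-1,0,0,0,-10.4,-1,0,0,0,-10.4,-1,0,0,0,-10.4], grip_force=60)

```text
time: 1.65
ee_pos: [0.5042, -0.2466, 0.2051]
ee_rot: [-0.385, -0.593, -0.385, 0.593]
ft_force: [-0.5, 0.5, -0.7]
gripper_width: 0.0945
```

Emit:
carry_out(moves=[-1,0,0,0,-10.4,-1,0,0,0,-10.4,-1,0,0,0,-10.4,-1,0,0,0,-10.4,-1,0,0,0,-10.4,-1,0,0,0,-10.4,-1,0,0,0,-10.4,-1,0,0,0,-10.4,-1,0,0,0,-10.4,-1,0,0,0,-10.4,-1,0,0,0,-10.4,-1,0,0,0,0])

```text
time: 3.15
ee_pos: [0.5042, -0.2468, 0.2051]
ee_rot: [0.707, 0.001, 0.707, -0.0]
ft_force: [-0.1, -0.1, -0.2]
gripper_width: 0.0942
```

```bash
cat >> h.py <<'E'
def pose():
    s=monitor.observe(); M=R.from_quat(np.roll(s['ee_rot'],-1)).as_matrix()
    print('t',round(s['time'],2),'tcp',np.round(s['ee_pos'],4),'yaw',round(np.degrees(np.arctan2(M[1,1],M[0,1])),2),'j6',round(s['joint_positions'][5],3),'F',np.round(s['ft_force'],2),'M',np.round(s['moment'],3),'w',round(s['gripper_width'],4),'xax',M[:,0].round(3)); return s,M
E
python3 -c "
from h import *
pose(); snap('wrist','w1.png')"
```

```text
t 3.15 tcp [ 0.5042 -0.2468  0.2051] yaw 89.93 j6 -2.149 F [-0.1  -0.12 -0.21] M [ 0.083 -0.145 -0.02 ] w 0.0942 xax [-0.001  0.    -1.   ]
```

View pics/w1.png

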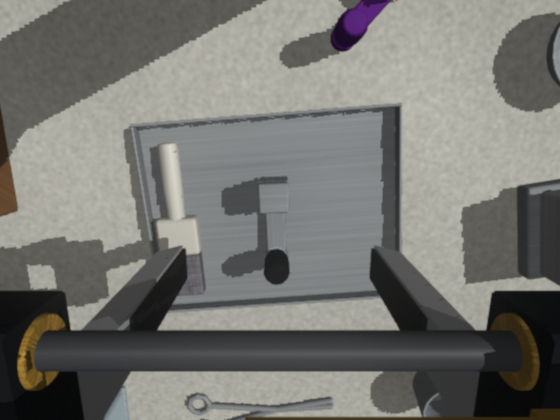

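The wrist view shows the crank: hub top about (274,198), black grip about (277,266). The tray floor around it is clear and the brush sits to the left at (175,200).

Run:
```python
from h import *
w=load('w1'); g=cv2.cvtColor(w['image'],cv2.COLOR_BGR2GRAY)
print(g[174:224:3,250:300:3])
# grip
m=((g<45)).astype(np.uint8); m[:, :230]=0; m[:,320:]=0; m[:240]=0; m[300:]=0
n,l,st,ce=cv2.connectedComponentsWithStats(m)
i=1+st[1:,4].argmax(); print('grip',st[i],ce[i])
cv2.imwrite('pics/cr2.png',cv2.resize(w['image'][165:305,210:330],None,fx=4,fy=4,interpolation=cv2.INTER_CUBIC))
```

```text
[[130 130 130 131 130 130 131 131 132 133 132 132 131 132 133 133 133]
 [131 130 110 116  82  88  85  82  79  74  74  73  79 131 130 130 132]
 [105  92  74  73  71  71  77  77  80  76  78  76  94 131 131 132 132]
 [ 75  75  74  74  77  79  84  88  92  96  98 102 109 130 131 132 134]
 [ 74  73  74 112 126 127 127 128 130 130 131 131 133 132 132 132 132]
 [ 76  76  76 113 129 130 131 131 132 133 133 133 137 133 133 134 133]
 [ 76  76  75 108 129 129 130 131 130 132 133 133 136 133 133 133 133]
 [ 76  75  75 105 132 132 134 135 136 137 138 138 141 130 132 133 132]
 [ 76  74  75  98 129 129 128 130 130 130 131 131 134 126 130 131 132]
 [ 74  75  75  92 129 130 130 131 130 131 132 133 134 126 129 131 130]
 [ 73  75  73  88 130 131 131 132 133 134 135 136 138 125 131 130 131]
 [ 75  75  74  86 134 133 134 134 135 136 135 136 136 127 130 131 132]
 [ 74  74  74  81 131 132 132 133 133 133 135 135 135 128 132 132 132]
 [ 79 126 108  76  90  97 115 117 114 115 113 119 119 132 131 131 131]
 [130 130 127  76  75  75 124 126 125 127 127 134 129 131 132 131 131]
 [131 131 127  75  75  76 124 126 126 128 126 134 126 127 128 128 128]
 [127 126 124  73  73  72 124 126 126 127 126 130 128 128 130 132 132]]
grip [265 250  24  34 659] [275.99848255 266.38391502]
```

View pics/cr2.png

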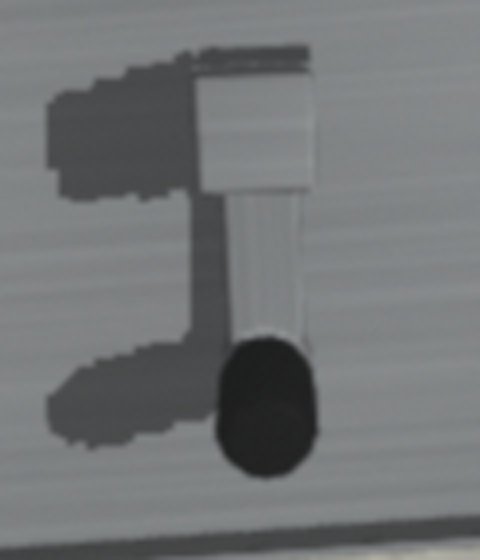

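Run:
```python
from h import *
w=load('w1')
f=lambda u,v,z:onz(w,210+u/4-.4,165+v/4-.4,z)
P=[f(*p,.049) for p in [(196,74),(308,72),(312,189),(202,191)]]
print(np.round(P,4)); c=np.mean(P,0); print('hub',c)
print('sides',[round(np.linalg.norm(P[i]-P[i-1]),4) for i in range(4)])
for a,b in [(0,3),(1,2)]: d=P[b]-P[a]; print(np.degrees(np.arctan2(d[1],d[0])))
d=(P[0]-P[1]+P[3]-P[2]); print('y', np.degrees(np.arctan2(d[1],d[0])))
g=f(268,430,.061); print('grip',g, np.degrees(np.arctan2(*(g-c)[[1,0]])), np.linalg.norm((g-c)[:2]))
```

```text
[[ 0.4877 -0.2649  0.049 ]
 [ 0.4873 -0.2395  0.049 ]
 [ 0.5145 -0.2384  0.049 ]
 [ 0.5149 -0.2638  0.049 ]]
hub [ 0.50109377 -0.25165592  0.049     ]
sides [np.float64(0.0273), np.float64(0.0254), np.float64(0.0273), np.float64(0.0254)]
2.116563960848311
2.183019819766754
y -89.01948602226929
grip [ 0.56908056 -0.24867409  0.061     ] 2.5113217628565634 0.06805214858077506
```

Emit:
carry_out(moves=[-0.1,0,-0.0047,-0.003,-2,-0.1,0.04,0,0,0,-0.1,0.04,0,0,0,-0.1,0.04,0,0,0,-0.1,0,0,0,0])

```text
time: 3.82
ee_pos: [0.4991, -0.2501, 0.0828]
ee_rot: [0.705, -0.01, 0.709, 0.013]
ft_force: [0.7, -0.2, 0.4]
gripper_width: 0.052
```

```bash
python3 -c "
from h import *
pose(); snap('wrist','w2.png')"
```

```text
t 3.83 tcp [ 0.4991 -0.2501  0.0828] yaw 91.93 j6 -2.194 F [ 0.75 -0.23  0.44] M [ 0.033 -0.164  0.015] w 0.052 xax [-0.006  0.004 -1.   ]
```

View pics/w2.png

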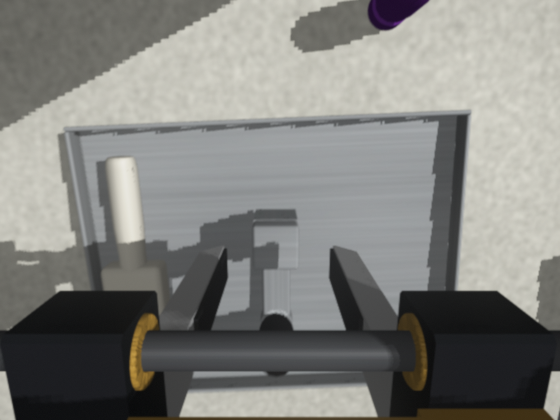

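Fingers straddle the hub, whose top spans about (254–299, 222–268). Checking the offset.

Run:
```python
from h import *
w=load('w2')
print(onz(w,276,245,.049), [onz(w,*p,.049).round(4) for p in [(254,222),(298,222),(299,268),(254,268)]])
s,M=pose()
```

```text
[ 0.50033941 -0.25157649  0.049     ] [array([ 0.4865, -0.265 ,  0.049 ]), array([ 0.4857, -0.2391,  0.049 ]), array([ 0.5146, -0.2371,  0.049 ]), array([ 0.5154, -0.2645,  0.049 ])]
t 3.88 tcp [ 0.5008 -0.2512  0.0848] yaw 91.96 j6 -2.194 F [-0.18  0.53 -0.57] M [ 0.069 -0.157 -0.054] w 0.0518 xax [-0.002  0.001 -1.   ]
```

Emit:
carry_out(moves=[-0.1,0.04,0,0,0,-0.1,0.032,0,0,0,-0.1,0,0,0,0,1,0,0,0,0,1,0,0,0,0,1,0,0,0,0,1,0,0,0,0,1,0,0,0,0,1,0,0,0,0], grip_force=60)

```text
time: 5.0
ee_pos: [0.5023, -0.2517, 0.015]
ee_rot: [0.708, -0.013, 0.706, 0.012]
ft_force: [-0.3, 2.8, 6.7]
gripper_width: 0.0281
```

```bash
python3 -c "
from h import *
pose()"
```

```text
t 5.0 tcp [ 0.5023 -0.2517  0.015 ] yaw 92.04 j6 -2.196 F [-0.35  2.79  6.65] M [ 0.429 -0.114  0.063] w 0.0281 xax [ 0.002 -0.001 -1.   ]
```

Emit:
carry_out(moves=[1,-0.02,0,0,0,1,-0.05,0,0,0,1,-0.06,0,0,0,1,-0.06,0,0,0,1,0,0.035,0.015,0,1,0,0.045,0.019,0,1,0,0.045,0.02,0,1,0,0.045,0.019,0,1,0,0.045,0.019,0,1,0,0.045,0.02,0,1,0,0.045,0.019,0,1,0,0,0,0])

```text
time: 6.5
ee_pos: [0.6216, 0.0613, 0.2024]
ee_rot: [0.706, -0.014, 0.707, 0.015]
ft_force: [0.6, -0.3, -4.1]
gripper_width: 0.0278
```

Emit:
carry_out(moves=[1,0,0,0,0,1,0,0,0,0])

```text
time: 6.75
ee_pos: [0.6208, 0.0566, 0.2033]
ee_rot: [0.707, -0.012, 0.707, 0.012]
ft_force: [0.3, 0.0, -3.5]
gripper_width: 0.0276
```

```bash
python3 -c "
from h import *
pose(); snap('wrist','w3.png')"
```

```text
t 6.75 tcp [0.6208 0.0566 0.2033] yaw 91.97 j6 -1.625 F [ 0.3   0.03 -3.53] M [ 0.091 -0.031  0.074] w 0.0276 xax [-0.001 -0.001 -1.   ]
```

View pics/w3.png

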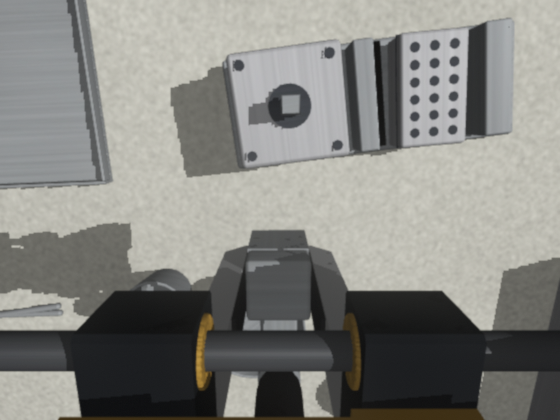

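The spindle top is at about (290,104) on its dark collar, and the hub is held at about (278,275). One crop will give the spindle's angle.

Run:
```python
from h import *
w=load('w3'); 
a=cv2.resize(w['image'][80:130,260:320],None,fx=10,fy=10,interpolation=cv2.INTER_CUBIC)
cv2.imwrite('pics/cr3.png',a)
g=cv2.cvtColor(w['image'],cv2.COLOR_BGR2GRAY); print(g[90:118,276:306])
```

```text
[[ 71  71  70  69  70  71  71  71  71  72  70  71  70  71  70  71  70  69
   69  68  69  68  67  68  68  68  68  71  92 133]
 [ 70  71  71  71  70  71  71  71  70  70  69  69  70  69  69  69  68  68
   67  67  67  69  68  69  69  68  67  68  72  93]
 [ 70  71  70  69  69  68  69  69  69  68  68  67  68  67  68  68  68  67
   68  68  68  69  69  68  68  68  69  68  68  72]
 [ 69  69  69  69  69  68  69  69  68  69  69  70  70  71  70  70  70  70
   71  71  71  71  72  74  71  68  68  67  67  67]
 [ 69  68  69  69  70  73  77  78  80  80  82  85  86  87  89  89  91  92
   93  96  96  97  98  94  81  70  67  68  67  66]
 [ 69  69  69  70  72  86 103 111 113 115 117 119 121 122 123 125 125 127
  131 132 132 133 130 116  88  69  67  67  66  66]
 [ 69  69  70  70  74  94 124 141 143 144 145 145 146 146 146 147 147 149
  150 150 150 150 144 122  87  68  66  67  66  67]
 [ 58  58  63  69  74  96 130 150 151 151 152 152 152 152 152 151 152 152
  151 152 151 151 143 120  85  67  67  66  66  65]
 [ 43  45  56  67  70  91 130 150 152 152 153 152 151 151 151 151 151 151
  151 151 151 151 145 120 
[... 1700 characters left out ...]
140 140 139 139 139 137
  136 133 128 127 119  94  70  69  71  70  71  70]
 [ 46  44  44  45  49  59  92 115 111 105 103 104 103 103 101 101 100 100
   99  95  89  88  86  75  67  70  70  69  69  70]
 [ 44  44  44  44  47  53  60  64  63  61  61  62  62  61  61  60  59  59
   60  61  63  66  68  69  68  69  70  69  70  69]
 [ 44  45  44  44  45  48  49  49  50  50  50  50  50  49  49  47  48  49
   51  59  66  70  72  74  71  70  69  70  70  70]
 [ 45  44  45  45  45  45  45  44  46  47  46  46  47  45  45  47  52  57
   59  64  69  71  71  72  71  71  71  71  72  71]
 [ 45  45  45  45  45  44  45  45  53  57  58  58  57  57  58  59  63  69
   70  71  72  72  73  72  73  72  73  73  73  73]]
```

View pics/cr3.png

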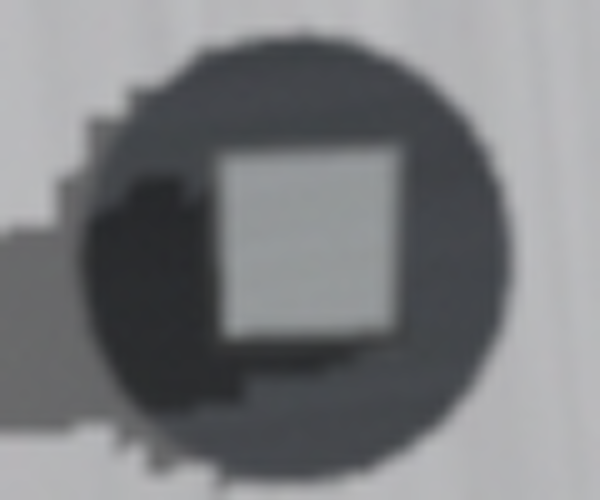

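Run:
```python
from h import *
w=load('w3'); g=cv2.cvtColor(w['image'],cv2.COLOR_BGR2GRAY)
m=np.zeros_like(g); m[85:125,268:315]=(g[85:125,268:315]>115)
n,l,st,ce=cv2.connectedComponentsWithStats(m)
i=[k for k in range(1,n) if l[104,290]==k][0]; m=(l==i).astype(np.uint8)
print(st[i],ce[i])
ct=max(cv2.findContours(m,cv2.RETR_EXTERNAL,cv2.CHAIN_APPROX_NONE)[0],key=len)
P=np.array([onz(w,*p[0],.105)[:2] for p in ct])
rect=cv2.minAreaRect((P*1000).astype(np.float32)); print('rect mm',rect)
print('centroid',onz(w,*ce[i],.105))
# subpixel edges left/right, top/bottom
rows=range(98,111); L=[];Rr=[]
for v in rows:
    x=np.arange(277,290); L.append(onz(w,np.interp(110,g[v,x],x),v,.105)); x=np.arange(304,292,-1); Rr.append(onz(w,np.interp(110,g[v,x],x),v,.105))
for E in (L,Rr):
    E=np.array(E); print('edge ang',np.degrees(np.arctan(np.polyfit(E[:,0],E[:,1],1)[0])),E.mean(0).round(4))
# housing holes as yaw check
# hub in same image
s,M=pose()
hub=s['ee_pos']+M@np.array([-.034,0,0]); print('hub top pred px',proj(w,hub),[proj(w,hub+M@np.array([0,a,b])).round(1) for a,b in [(-.014,-.014),(.014,-.014),(.014,.014),(-.014,.014)]])
cv2.imwrite('pics/cr4.png',cv2.resize(w['image'][215:415,190:370],None,fx=3,fy=3,interpolation=cv2.INTER_CUBIC))
```

```text
[282  95  18  18 307] [290.45276873 103.39413681]
rect mm ((537.5247802734375, 62.10242462158203), (11.619903564453125, 12.122282981872559), 1.9683135747909546)
centroid [0.53742295 0.06207383 0.105     ]
edge ang 4.111115506609321 [0.5381 0.0559 0.105 ]
edge ang 0.828232199846553 [0.5376 0.0683 0.105 ]
t 6.8 tcp [0.6209 0.0566 0.2034] yaw 91.96 j6 -1.625 F [ 0.71 -0.13 -2.99] M [ 0.052 -0.075  0.013] w 0.0275 xax [-0.001 -0.001 -1.   ]
hub top pred px [278.89845039 293.58277785] [array([245. , 262.4]), array([312.9, 262.4]), array([311.4, 323.5]), array([246.4, 323.5])]
```

View pics/cr4.png

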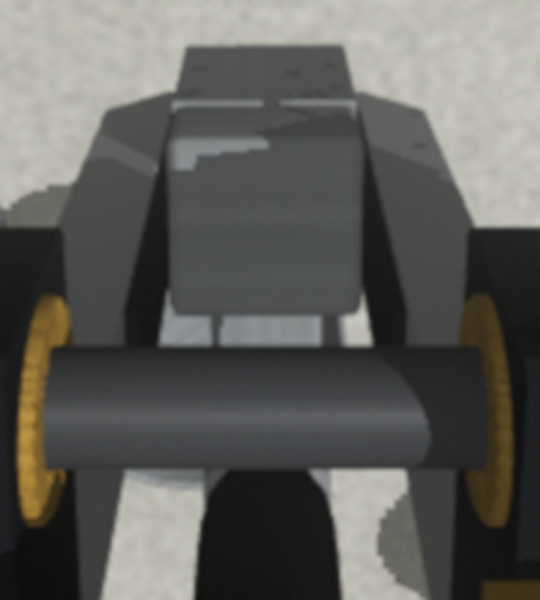

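Run:
```python
from h import *
from scipy.optimize import least_squares
w=load('w3'); s,M=pose(); T=np.array(s['ee_pos'])
def pts(dz,th,dh):
    # crank frame: x->tool z, z-> -tool x ; rotate tilt about grasp pt (29mm up+dh)
    out=[]
    for x,z in [(-14,0),(-14,46),(14,46)]:
        z=z-31; c,s_=np.cos(th),np.sin(th)
        X=x*c+z*s_; Z=-x*s_+z*c     # th>0: arm end down
        Z=Z+31-12+dh
        out.append([proj(w,T+M@np.array([-Z,y,X+dz])/1000.) if 0 else proj(w,T+M@(np.array([-Z,y,X+dz])/1000.)) for y in(-14,14)])
    return np.array(out)
for a in [(0,0,0),(-2,0,0),(-2,-.1,0),(-2,.1,0)]:
    p=pts(*a); print(a,p[:,0,1].round(1),'widths',(p[:,1,0]-p[:,0,0]).round(1))
for vt in (250,260):
    f=lambda q:pts(*q)[:,0,1]-np.array([230,vt,319])
    q=least_squares(f,[0,0,0]).x; p=pts(*q); print(vt,'dz,tilt deg,dh',q[0],np.degrees(q[1]),q[2],'widths',(p[:,1,0]-p[:,0,0]).round(1))
```

```text
t 6.8 tcp [0.6209 0.0566 0.2034] yaw 91.96 j6 -1.625 F [ 0.71 -0.13 -2.99] M [ 0.052 -0.075  0.013] w 0.0275 xax [-0.001 -0.001 -1.   ]
(0, 0, 0) [230.9 262.4 323.5] widths [52.6 67.9 65. ]
(-2, 0, 0) [227.3 257.8 319.3] widths [52.7 68.1 65.2]
(-2, -0.1, 0) [232.3 253.3 317.5] widths [52.2 67.6 65.9]
(-2, 0.1, 0) [222.5 262.5 320.5] widths [53.3 68.5 64.5]
250 dz,tilt deg,dh -6.398396718367045 -6.548884671356223 9.22260756595784 widths [54.9 72.2 70.4]
260 dz,tilt deg,dh 1.219370744941107 -0.023735629453402976 -5.902963452199283 widths [51.  65.3 62.7]
```

Emit:
carry_out(moves=[1,0,0.0043,-0.0417,-1,1,0,0.004,-0.04,0,1,0.03,0,0,0,1,0.03,0,0,0,1,0.018,0,0,0,1,0,0,0,0,1,0,0,0,0])

```text
time: 7.68
ee_pos: [0.5401, 0.062, 0.1264]
ee_rot: [0.707, -0.019, 0.706, 0.018]
ft_force: [0.9, 0.1, -2.9]
gripper_width: 0.0276
```

Run:
```python
from h import *
pose(); a=snap('wrist','w4.png'); c=snap('side','s4.png')
p=proj(c,(.5374,.0621,.105)).astype(int); print(p)
i=c['image'][p[1]-50:p[1]+40,p[0]-60:p[0]+60]
cv2.imwrite('pics/cr5.png',cv2.resize(i,None,fx=6,fy=6,interpolation=cv2.INTER_CUBIC))
```

```text
t 7.67 tcp [0.5401 0.062  0.1264] yaw 93.0 j6 -1.637 F [ 0.89  0.14 -2.89] M [ 0.037 -0.065  0.021] w 0.0276 xax [ 0.002 -0.    -1.   ]
[232 237]
```

View pics/cr5.png

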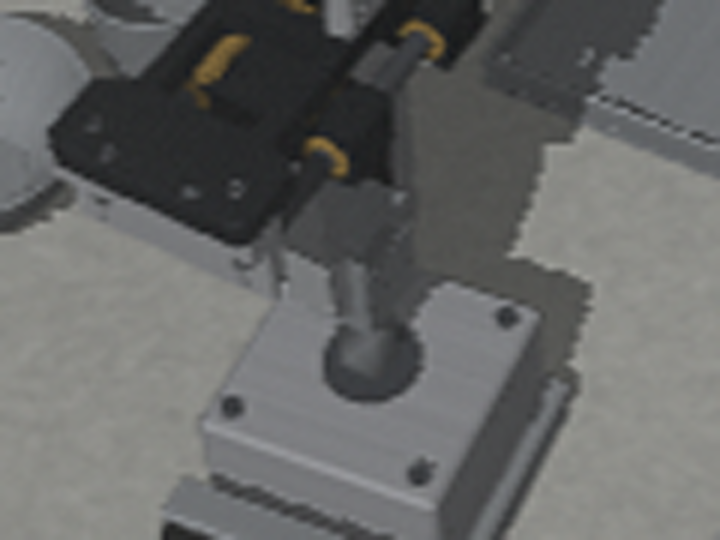

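The hub hangs right above the spindle in the side crop, finger end at about (365,290) over the spindle at (365,350). I'm lowering gently with force checks.

Emit:
carry_out(moves=[1,0.004,0,-0.0008,0,1,0.004,0,0,0,1,0,0,0,0])

```text
time: 8.15
ee_pos: [0.5382, 0.0626, 0.117]
ee_rot: [0.707, -0.019, 0.707, 0.019]
ft_force: [0.6, 0.7, -3.9]
gripper_width: 0.0277
```

Emit:
carry_out(moves=[1,0.003,0,0,0,1,0,0,0,0])

```text
time: 8.4
ee_pos: [0.5384, 0.0625, 0.1141]
ee_rot: [0.707, -0.019, 0.707, 0.019]
ft_force: [-0.5, -0.3, -3.0]
gripper_width: 0.0274
```

Emit:
carry_out(moves=[1,0.002,0,0,0,1,0,0,0,0])

```text
time: 8.65
ee_pos: [0.5385, 0.0625, 0.1123]
ee_rot: [0.707, -0.019, 0.707, 0.019]
ft_force: [-0.3, -0.1, -3.4]
gripper_width: 0.0278
```

Emit:
carry_out(moves=[1,0.003,0,0,0,1,0,0,0,0])

```text
time: 8.9
ee_pos: [0.5384, 0.0625, 0.1092]
ee_rot: [0.707, -0.019, 0.707, 0.019]
ft_force: [0.1, 0.3, -3.4]
gripper_width: 0.0276
```

Emit:
carry_out(moves=[1,0.003,0,0,0,1,0.003,0,0,0,1,0,0,0,0])

```text
time: 9.28
ee_pos: [0.5383, 0.0625, 0.1031]
ee_rot: [0.707, -0.019, 0.707, 0.019]
ft_force: [0.3, -0.1, -3.0]
gripper_width: 0.0277
```

Emit:
carry_out(moves=[1,0.003,0,0,0,1,0.003,0,0,0,1,0,0,0,0])

```text
time: 9.65
ee_pos: [0.5384, 0.0625, 0.0971]
ee_rot: [0.707, -0.019, 0.707, 0.019]
ft_force: [-0.0, 0.9, -3.6]
gripper_width: 0.0276
```

Emit:
carry_out(moves=[1,0.003,0,0,0,1,0.002,0,0,0,1,0,0,0,0])

```text
time: 10.02
ee_pos: [0.5384, 0.0625, 0.0922]
ee_rot: [0.707, -0.019, 0.707, 0.019]
ft_force: [0.3, 0.7, -3.1]
gripper_width: 0.0277
```

Emit:
carry_out(moves=[1,0.0015,0,0,0,1,0,0,0,0])

```text
time: 10.28
ee_pos: [0.5386, 0.0625, 0.0909]
ee_rot: [0.707, -0.019, 0.707, 0.019]
ft_force: [0.3, -0.7, -3.7]
gripper_width: 0.0276
```

Emit:
carry_out(moves=[1,0.001,0,0,0,1,0,0,0,0])

```text
time: 10.52
ee_pos: [0.5387, 0.0625, 0.0901]
ee_rot: [0.707, -0.019, 0.707, 0.019]
ft_force: [0.8, -0.4, -2.2]
gripper_width: 0.0278
```

Emit:
carry_out(moves=[1,0.0007,0,0,0,1,0,0,0,0])

```text
time: 10.78
ee_pos: [0.5388, 0.0625, 0.0901]
ee_rot: [0.707, -0.019, 0.707, 0.019]
ft_force: [-0.8, 0.0, 5.3]
gripper_width: 0.0274
```

Emit:
carry_out(moves=[1,0,0,0,4,1,0,0,0,4,1,0,0,0,0])

```text
time: 11.15
ee_pos: [0.5385, 0.0624, 0.09]
ee_rot: [0.707, 0.03, 0.706, -0.031]
ft_force: [-2.5, 0.6, 5.0]
gripper_width: 0.0279
```

```bash
python3 -c "
from h import *
pose()"
```

```text
t 11.15 tcp [0.5385 0.0624 0.09  ] yaw 85.04 j6 -1.497 F [-2.48  0.57  5.01] M [-0.044  0.371 -0.023] w 0.0279 xax [ 0. -0. -1.]
```

Emit:
carry_out(moves=[1,0,-0.0002,0,4,1,0,-0.0001,0,4,1,0,-0.0001,0,4,1,0,-0.0001,0,4])

```text
time: 11.65
ee_pos: [0.5383, 0.0624, 0.0901]
ee_rot: [0.695, 0.129, 0.695, -0.129]
ft_force: [-2.8, 0.7, 5.8]
gripper_width: 0.0278
```

```bash
python3 -c "
from h import *
pose()"
```

```text
t 11.65 tcp [0.5383 0.0624 0.0901] yaw 69.03 j6 -1.218 F [-2.85  0.71  5.79] M [0.324 0.419 0.591] w 0.0278 xax [ 0.  0. -1.]
```

Emit:
carry_out(moves=[1,0,-0.0001,0,4,1,0,-0.0001,0,4,1,0,-0.0001,0,4,1,0,-0.0001,0,4])

```text
time: 12.15
ee_pos: [0.5382, 0.0624, 0.09]
ee_rot: [0.671, 0.225, 0.671, -0.224]
ft_force: [-2.9, 2.7, 4.9]
gripper_width: 0.0278
```

```bash
python3 -c "
from h import *
pose()"
```

```text
t 12.15 tcp [0.5382 0.0624 0.09  ] yaw 53.02 j6 -0.939 F [-2.93  2.73  4.87] M [0.345 0.344 0.52 ] w 0.0278 xax [ 0.     0.001 -1.   ]
```

Run:
```python
from h import *
w=load('w3'); g=cv2.cvtColor(w['image'],cv2.COLOR_BGR2GRAY)
# clamp axis direction from housing: through spindle px (290,103), perp rows offset
def line(off):
    return [int(np.median([g[int(round(103+off+k-(u-290)*0.105)),u] for k in(-1,0,1)])) for u in range(340,520,2)]
for off in (-12,0,8): print(off,line(off))
for u in (376,384,400,467,486): print(u,onz(w,u,103-(u-290)*.105,.06).round(4))
```

```text
-12 [179, 180, 114, 84, 53, 50, 50, 51, 91, 150, 152, 153, 154, 151, 150, 154, 159, 159, 42, 19, 20, 60, 84, 82, 66, 58, 58, 58, 48, 56, 80, 138, 181, 181, 181, 183, 138, 87, 90, 148, 189, 185, 186, 184, 186, 184, 134, 94, 113, 186, 189, 188, 183, 187, 190, 185, 135, 112, 140, 186, 191, 191, 192, 170, 58, 49, 48, 49, 48, 47, 48, 48, 56, 103, 153, 158, 155, 154, 156, 158, 160, 162, 167, 169, 168, 169, 166, 184, 186, 186]
0 [181, 179, 160, 90, 71, 50, 50, 51, 63, 132, 153, 152, 154, 153, 149, 153, 158, 162, 124, 20, 20, 38, 82, 84, 69, 58, 58, 58, 46, 56, 79, 135, 181, 182, 182, 187, 182, 182, 187, 189, 188, 183, 185, 184, 186, 187, 185, 185, 186, 188, 187, 186, 184, 187, 192, 195, 192, 187, 185, 187, 190, 190, 192, 147, 50, 48, 49, 49, 49, 47, 48, 49, 55, 104, 154, 157, 154, 152, 155, 158, 159, 161, 166, 167, 168, 167, 166, 184, 186, 187]
8 [182, 178, 181, 102, 77, 53, 50, 51, 55, 108, 152, 152, 154, 154, 150, 152, 156, 161, 128, 26, 20, 26, 76, 83, 69, 58, 58, 58, 42, 56, 78, 134, 180, 182, 180, 132, 71, 70, 69, 80, 185, 184, 185, 183, 175, 94, 71, 70, 71, 129, 185, 185, 184, 188, 180, 81, 71, 71, 73, 167, 191, 190, 192, 140, 49, 48, 48, 49, 48, 48, 48, 49, 56, 105, 153, 157, 153, 152, 155, 156, 158, 161, 164, 165, 165, 166, 168, 183, 181, 181]
376 [0.5254 0.1334 0.06  ]
384 [0.5245 0.14   0.06  ]
400 [0.5227 0.153  0.06  ]
467 [0.5154 0.2071 0.06  ]
486 [0.5133 0.2224 0.06  ]
```

Emit:
carry_out(moves=[1,0,-0.0001,0,4,1,0,-0.0001,0,4,1,0,-0.0001,0,4,1,0,-0.0001,0,4])

```text
time: 12.65
ee_pos: [0.5382, 0.0623, 0.0901]
ee_rot: [0.633, 0.316, 0.633, -0.315]
ft_force: [-2.2, 2.6, 4.2]
gripper_width: 0.0276
```

```bash
python3 -c "
from h import *
pose()"
```

```text
t 12.65 tcp [0.5382 0.0623 0.0901] yaw 37.01 j6 -0.661 F [-2.17  2.56  4.22] M [0.485 0.283 0.566] w 0.0276 xax [ 0.001  0.001 -1.   ]
```

Emit:
carry_out(moves=[1,0,-0.0001,0,4,1,0,-0.0001,0,4,1,0,-0.0001,0,4,1,0,-0.0001,0,4])

```text
time: 13.15
ee_pos: [0.5382, 0.0623, 0.0901]
ee_rot: [0.583, 0.401, 0.583, -0.4]
ft_force: [-1.2, 3.4, 4.1]
gripper_width: 0.0278
```

```bash
python3 -c "
from h import *
pose()"
```

```text
t 13.15 tcp [0.5382 0.0623 0.0901] yaw 21.02 j6 -0.382 F [-1.17  3.43  4.13] M [0.595 0.233 0.609] w 0.0278 xax [ 0.001  0.001 -1.   ]
```

Emit:
carry_out(moves=[1,0,-0.0001,0,4,1,0,-0.0001,0,4,1,0,-0.0001,0,4,1,0,-0.0001,0,4])

```text
time: 13.65
ee_pos: [0.5381, 0.0622, 0.09]
ee_rot: [0.522, 0.479, 0.521, -0.477]
ft_force: [-0.8, 3.0, 4.1]
gripper_width: 0.0275
```

```bash
python3 -c "
from h import *
pose()"
```

```text
t 13.65 tcp [0.5381 0.0622 0.09  ] yaw 5.01 j6 -0.103 F [-0.77  2.99  4.11] M [0.534 0.15  0.592] w 0.0275 xax [ 0.002  0.002 -1.   ]
```

Emit:
carry_out(moves=[1,0,0,-0.0004,4,1,0,0,0,4,1,0,0,0,4])

```text
time: 14.02
ee_pos: [0.5381, 0.0622, 0.0901]
ee_rot: [0.469, 0.53, 0.468, -0.529]
ft_force: [-2.2, 2.3, 3.9]
gripper_width: 0.0273
```

```bash
python3 -c "
from h import *
pose()"
```

```text
t 14.03 tcp [0.5381 0.0622 0.0901] yaw -6.98 j6 0.107 F [-2.16  2.26  3.86] M [0.39  0.143 0.556] w 0.0273 xax [ 0.002  0.001 -1.   ]
```

Emit:
carry_out(moves=[1,0,0,0,4,1,0,0,0,4])

```text
time: 14.28
ee_pos: [0.538, 0.0623, 0.0901]
ee_rot: [0.431, 0.562, 0.43, -0.56]
ft_force: [-1.2, 2.3, 4.0]
gripper_width: 0.0275
```

```bash
python3 -c "
from h import *
pose()"
```

```text
t 14.28 tcp [0.538  0.0623 0.0901] yaw -14.97 j6 0.247 F [-1.2   2.29  3.96] M [0.435 0.213 0.622] w 0.0275 xax [ 0.002  0.001 -1.   ]
```

Emit:
carry_out(moves=[1,0,0,0,3,1,0,0,0,3])

```text
time: 14.52
ee_pos: [0.538, 0.0622, 0.0901]
ee_rot: [0.401, 0.583, 0.401, -0.582]
ft_force: [-1.6, 2.0, 3.6]
gripper_width: 0.0277
```

```bash
cat >> h.py <<'E'
def mz(k=3):
    v=[monitor.observe()]
    for _ in range(k): camera('top'); v.append(monitor.observe())
    M=R.from_quat(np.roll(v[0]['ee_rot'],-1)).as_matrix()
    print('t',round(v[-1]['time'],2),'yaw',round(np.degrees(np.arctan2(M[1,1],M[0,1])),1),'Mz',np.round([x['moment'][2] for x in v],3),'mean',round(np.mean([x['moment'][2] for x in v]),3),'F',np.mean([x['ft_force'] for x in v],0).round(1),'w',round(v[-1]['gripper_width'],4))
E
python3 -c "
from h import *
mz()"
```

```text
t 14.68 yaw -20.9 Mz [0.62  0.416 0.375 0.415] mean 0.457 F [-1.4  2.2  5.1] w 0.0275
```

Emit:
carry_out(moves=[1,0,0,0,3])

```text
time: 14.8
ee_pos: [0.538, 0.0622, 0.09]
ee_rot: [0.386, 0.593, 0.386, -0.592]
ft_force: [-1.9, 2.6, 4.8]
gripper_width: 0.0276
```

```bash
python3 -c "
from h import *
mz()"
```

```text
t 14.95 yaw -23.9 Mz [0.538 0.41  0.286 0.293] mean 0.382 F [-1.1  2.3  5.1] w 0.0277
```

Emit:
carry_out(moves=[1,0,0,0,3,1,0,0,0,3])

```text
time: 15.2
ee_pos: [0.538, 0.0622, 0.0901]
ee_rot: [0.354, 0.613, 0.354, -0.611]
ft_force: [-1.9, 3.1, 5.7]
gripper_width: 0.0274
```

```bash
python3 -c "
from h import *
mz(0)"
```

```text
t 15.2 yaw -29.9 Mz [0.612] mean 0.612 F [-1.9  3.1  5.7] w 0.0274
```

Emit:
carry_out(moves=[1,0,0,0,3])

```text
time: 15.32
ee_pos: [0.538, 0.0622, 0.0901]
ee_rot: [0.338, 0.622, 0.338, -0.62]
ft_force: [-1.9, 2.7, 5.9]
gripper_width: 0.0277
```

```bash
python3 -c "
from h import *
mz(0)"
```

```text
t 15.32 yaw -32.9 Mz [0.606] mean 0.606 F [-1.9  2.7  5.9] w 0.0277
```

Emit:
carry_out(moves=[1,0,0,0,3])

```text
time: 15.45
ee_pos: [0.538, 0.0622, 0.0901]
ee_rot: [0.321, 0.631, 0.321, -0.629]
ft_force: [-1.5, 3.4, 4.6]
gripper_width: 0.0281
```

```bash
python3 -c "
from h import *
mz(0)"
```

```text
t 15.45 yaw -35.9 Mz [0.651] mean 0.651 F [-1.5  3.4  4.6] w 0.0281
```

Emit:
carry_out(moves=[1,0,0,0,3])

```text
time: 15.58
ee_pos: [0.538, 0.0623, 0.09]
ee_rot: [0.305, 0.639, 0.305, -0.637]
ft_force: [-0.6, 2.5, 5.9]
gripper_width: 0.0275
```

```bash
python3 -c "
from h import *
mz(0)"
```

```text
t 15.57 yaw -38.9 Mz [0.6] mean 0.6 F [-0.6  2.5  5.9] w 0.0275
```

Emit:
carry_out(moves=[1,0,0,0,3])

```text
time: 15.7
ee_pos: [0.538, 0.0622, 0.0901]
ee_rot: [0.288, 0.647, 0.288, -0.645]
ft_force: [-1.9, 3.5, 6.4]
gripper_width: 0.0275
```

```bash
python3 -c "
from h import *
mz(0)"
```

```text
t 15.7 yaw -41.9 Mz [0.664] mean 0.664 F [-1.9  3.5  6.4] w 0.0275
```

Emit:
carry_out(moves=[1,0,0,0,3])

```text
time: 15.82
ee_pos: [0.538, 0.0622, 0.0901]
ee_rot: [0.271, 0.654, 0.271, -0.652]
ft_force: [-1.2, 3.0, 6.2]
gripper_width: 0.0277
```

```bash
python3 -c "
from h import *
mz(0)"
```

```text
t 15.82 yaw -44.9 Mz [0.611] mean 0.611 F [-1.2  3.   6.2] w 0.0277
```

Emit:
carry_out(moves=[1,0,0,0,2])

```text
time: 15.95
ee_pos: [0.5379, 0.0623, 0.0901]
ee_rot: [0.26, 0.658, 0.26, -0.657]
ft_force: [-1.6, 2.8, 6.6]
gripper_width: 0.028
```

```bash
python3 -c "
from h import *
mz(0)"
```

```text
t 15.95 yaw -46.9 Mz [0.675] mean 0.675 F [-1.6  2.8  6.6] w 0.028
```

Emit:
carry_out(moves=[1,0,0,0,3])

```text
time: 16.08
ee_pos: [0.5379, 0.0623, 0.0901]
ee_rot: [0.242, 0.665, 0.243, -0.664]
ft_force: [-1.5, 3.8, 5.4]
gripper_width: 0.0275
```

```bash
python3 -c "
from h import *
mz(0)"
```

```text
t 16.07 yaw -49.9 Mz [0.749] mean 0.749 F [-1.5  3.8  5.4] w 0.0275
```

Emit:
carry_out(moves=[1,0,0,0,2])

```text
time: 16.2
ee_pos: [0.5379, 0.0622, 0.0901]
ee_rot: [0.231, 0.669, 0.231, -0.668]
ft_force: [-0.6, 2.7, 5.8]
gripper_width: 0.0271
```

```bash
python3 -c "
from h import *
mz(0)"
```

```text
t 16.2 yaw -51.9 Mz [0.806] mean 0.806 F [-0.6  2.7  5.8] w 0.0271
```

Torque is rising as it should from the pinch. A small further turn.

Emit:
carry_out(moves=[1,0,0,0,2])

```text
time: 16.32
ee_pos: [0.5379, 0.0623, 0.0901]
ee_rot: [0.219, 0.673, 0.22, -0.672]
ft_force: [-1.1, 2.1, 5.3]
gripper_width: 0.028
```

```bash
python3 -c "
from h import *
mz(0)"
```

```text
t 16.32 yaw -53.8 Mz [0.94] mean 0.94 F [-1.1  2.1  5.3] w 0.028
```

Estimated clamping is about 26–28 N: both the torque rise and the angle past contact agree. I'll stop turning, back off into the socket play and lift.

Emit:
carry_out(moves=[1,0,0,0,-3,1,0,0,0,-3,1,-0.001,0,0,0,1,0,0,0,0])

```text
time: 16.82
ee_pos: [0.5378, 0.0622, 0.0901]
ee_rot: [0.253, 0.661, 0.254, -0.66]
ft_force: [-0.1, 4.0, -0.2]
gripper_width: 0.0275
```

```bash
python3 -c "
from h import *
mz(0); pose()"
```

```text
t 16.82 yaw -48.0 Mz [-0.] mean -0.0 F [-0.1  4.  -0.2] w 0.0275
t 16.82 tcp [0.5378 0.0622 0.0901] yaw -48.0 j6 0.823 F [-0.11  4.   -0.19] M [ 0.775 -0.199 -0.   ] w 0.0275 xax [ 0.001  0.001 -1.   ]
```

Emit:
carry_out(moves=[1,-0.003,-0.0004,-0.0003,0,1,-0.004,0,0,0,1,0,0,0,0])

```text
time: 17.2
ee_pos: [0.5378, 0.0621, 0.0974]
ee_rot: [0.254, 0.66, 0.254, -0.66]
ft_force: [2.9, 2.7, -5.0]
gripper_width: 0.0277
```

Emit:
carry_out(moves=[1,-0.006,0,0,0,1,-0.006,0,0,0,1,-0.006,0,0,0,1,0,0,0,0])

```text
time: 17.7
ee_pos: [0.5368, 0.0611, 0.1161]
ee_rot: [-0.254, -0.66, -0.253, 0.66]
ft_force: [0.8, 1.3, -1.8]
gripper_width: 0.0278
```

```bash
python3 -c "
from h import *
mz(0); pose()"
```

```text
t 17.7 yaw -47.9 Mz [0.012] mean 0.012 F [ 0.8  1.3 -1.8] w 0.0278
t 17.7 tcp [0.5368 0.0611 0.1161] yaw -47.93 j6 0.823 F [ 0.85  1.28 -1.83] M [ 0.249 -0.297  0.012] w 0.0278 xax [-0.    -0.002 -1.   ]
```

Emit:
carry_out(moves=[1,-0.02,0,0,0,1,-0.035,0,0,0,1,-0.03,0,0,0,1,0,0,0,-10,1,0,0,0,-10,1,0,0,0,-10,1,0,0,0,-10,1,0,0,0,-10,1,0,0,0,-10,1,0,0,0,-10,1,0,0,0,-10,1,0,0,0,-10])

```text
time: 19.2
ee_pos: [0.5355, 0.061, 0.1998]
ee_rot: [0.646, 0.284, 0.648, -0.287]
ft_force: [-0.4, -0.4, -2.7]
gripper_width: 0.0276
```

Emit:
carry_out(moves=[1,0,0,0,-10,1,0,0,0,-10,1,0,0,0,-10,1,0,0,0,-10,1,0,0,0,-10,1,0,0,0,0])

```text
time: 19.95
ee_pos: [0.5359, 0.0612, 0.1999]
ee_rot: [0.706, -0.012, 0.708, 0.011]
ft_force: [0.6, -0.0, -3.6]
gripper_width: 0.0279
```

Emit:
carry_out(moves=[1,0,-0.035,-0.0057,0,1,0,-0.039,-0.0057,0,1,0,-0.04,-0.0057,0,1,0,-0.04,-0.0057,0,1,0,-0.04,-0.0057,0,1,0,-0.04,-0.0057,0,1,0,-0.04,-0.0057,0,1,0,-0.0374,-0.0055,0,1,0,0,0,0,1,0,0,0,0])

```text
time: 21.2
ee_pos: [0.5023, -0.2503, 0.1999]
ee_rot: [0.706, -0.011, 0.708, 0.012]
ft_force: [-0.2, -0.1, -3.2]
gripper_width: 0.0276
```

```bash
python3 -c "
from h import *
pose(); snap('wrist','w5.png'); a=snap('top','t5.png')['image'][130:270,90:420]; cv2.imwrite('pics/cr6.png',cv2.resize(a,None,fx=2.4,fy=2.4,interpolation=cv2.INTER_CUBIC))"
```

```text
t 21.2 tcp [ 0.5023 -0.2503  0.1999] yaw 91.93 j6 -2.191 F [-0.25 -0.12 -3.17] M [ 0.119 -0.048 -0.074] w 0.0276 xax [-0.002  0.001 -1.   ]
```

View pics/cr6.png

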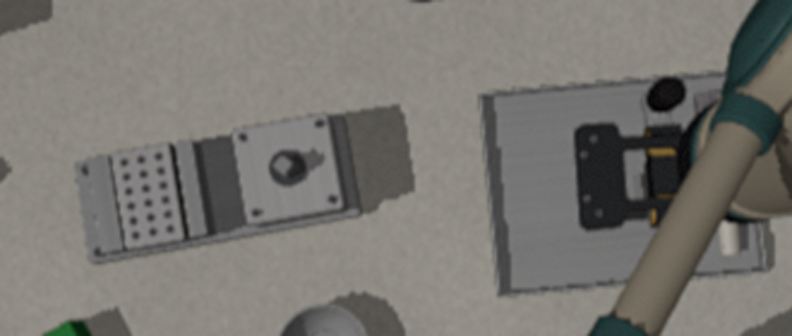

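The case at (150,195) is now pinched between the jaw (190,190) and the anvil (97,205), and the spindle is bare at (287,165). The crank is held over its old place. Lowering.

Emit:
carry_out(moves=[1,0.05,-0.001,0,0,1,0.05,0,0,0,1,0.05,0,0,0,1,0.02,0,0,0,1,0.01,0,0,0,1,0,0,0,0])

```text
time: 22.05
ee_pos: [0.5034, -0.2514, 0.0204]
ee_rot: [0.707, -0.013, 0.707, 0.013]
ft_force: [0.4, -0.6, -3.8]
gripper_width: 0.0278
```

Emit:
carry_out(moves=[1,0.002,0,0,0,1,0.002,0,0,0,1,0,0,0,0])

```text
time: 22.42
ee_pos: [0.5033, -0.252, 0.0167]
ee_rot: [0.707, -0.013, 0.707, 0.012]
ft_force: [-0.4, 0.2, -3.3]
gripper_width: 0.0278
```

```bash
python3 -c "
from h import *
pose()"
```

```text
t 22.43 tcp [ 0.5033 -0.252   0.0167] yaw 92.04 j6 -2.194 F [-0.39  0.25 -3.32] M [ 0.048 -0.047 -0.035] w 0.0278 xax [ 0.001 -0.001 -1.   ]
```

Emit:
carry_out(moves=[1,0.001,0,0,0,1,0.001,0,0,0,1,0,0,0,0])

```text
time: 22.8
ee_pos: [0.5032, -0.252, 0.0151]
ee_rot: [0.707, -0.013, 0.707, 0.012]
ft_force: [-2.1, 0.9, 4.1]
gripper_width: 0.0277
```

Emit:
carry_out(moves=[-0.1,0,0,0,0,-0.1,0,0,0,0,-0.1,0,0,0,0,-0.1,0,0,0,0])

```text
time: 23.3
ee_pos: [0.5032, -0.2519, 0.0142]
ee_rot: [0.707, -0.013, 0.707, 0.013]
ft_force: [0.1, 0.4, -0.9]
gripper_width: 0.0516
```

Emit:
carry_out(moves=[-0.1,-0.02,0,0,0,-0.1,-0.05,0,0,0,-0.1,-0.05,0,0,0,-0.1,-0.05,0,0,0,-0.1,0,0,-0.06,0,-0.1,0,0,-0.06,0,-0.1,0,0,-0.06,0,-0.1,0,0,0,0,-0.1,0,0,0,0])

```text
time: 24.42
ee_pos: [0.324, -0.2588, 0.1847]
ee_rot: [0.708, -0.013, 0.706, 0.012]
ft_force: [-0.2, 0.4, 0.2]
gripper_width: 0.0515
```

```bash
python3 -c "
from h import *
pose(); b=snap('side','s6.png')['image'][110:380,120:400]; a=snap('top','t6.png')['image'][80:320,90:420]; b=cv2.resize(b,(int(280*480/270),480)); a=cv2.resize(a,None,fx=2*.45*1,fy=.9); 
a=cv2.resize(a,(300,218)); A=np.zeros((480,300,3),np.uint8); A[:218]=a; w=load('t6')['image'][150:260,285:415]; A[220:474]=cv2.resize(w,(300,254)); cv2.imwrite('pics/cr7.png',np.hstack([b,A]))"
```

```text
t 24.43 tcp [ 0.324  -0.2588  0.1847] yaw 92.01 j6 -2.449 F [-0.23  0.36  0.17] M [ 0.103 -0.144  0.019] w 0.0515 xax [ 0.002 -0.001 -1.   ]
```

View pics/cr7.png

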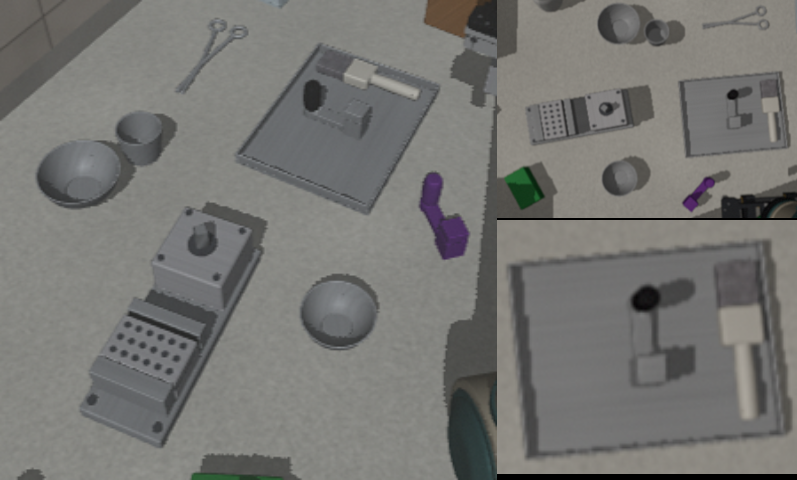

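The crank lies flat in the tray (hub (650,367), grip (645,297) in the lower right panel). The brush, bowls and cup are in place and the case is clamped. Handing in.

```bash
python3 -c "
from h import *
print(r.sign_off())"
```

```text
the job is handed in; nothing more can be done
None
```

The job is done and handed in, with about 24.4 s on the robot's clock out of 72 s. The hand-in gave no verdict.

- **Fit:** I gripped the crank by its hub and lowered it onto the spindle with no contact force on the way. It seated on the collar with about 8 N.
- **Clamping:** I turned it about 135° clockwise. The torque rose from about 0.61–0.67 N m running free to 0.94 N m. Both that rise and the roughly 6° turned past contact put the clamping at about 26–28 N.
- **Return:** I backed off into the socket's play until the torque read zero, lifted the crank off cleanly, and laid it back flat in the tray.

**Last checks:** The side and top pictures show the case held between both jaws, the spindle bare and the crank flat in the tray. The brush, bowls and cup look unmoved, and the gripper is open and clear of everything.

**Uncertain:** The clamping force is worked out from torque readings that scatter by about ±0.04 N m, or ±3–4 N; it was not measured directly. Torque readings taken with the arm at rest dropped to 0.3–0.4 N m, so I judged only by readings taken while turning. The hub sat roughly 1 mm off the tool's centre, which gave a sideways force of about 3–4 N while turning.

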